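Level the chocolate tempering slab

ROBOT

A 6-joint arm with a two-finger parallel gripper is mounted at the origin on a cart in front of the work surface, level with it; the furniture and walls round the work are solid. World frame = base frame: x ahead of the robot, y to its left, z up, the work surface at z = 0. Lengths are in m, angles in rad, forces in N, time in s.
With the tool pointing down it reaches from about 0.35 to 0.975 m from the base axis. Payload 4.9 kg.
Tool frame: the origin (TCP) lies at the very end of the fingers, on their centre line; the grasp point (between the pads) lies 19 mm behind it; x points along the fingers, y is the direction in which the jaws open and shut, and the axes are right-handed (so a half turn about x gives the same grasp; the last joint's range is limited). The gripper opens to 85 mm and grips with 20 to 120 N. Pads are 22 mm wide; open, the fingers measure 114 mm over their backs; the gripper's body (76 mm by 85 mm) begins 54 mm behind the grasp point. The pads swing forward as they close: fully open they stand 13 mm farther back than shut.
Start: joints at [1.176, 0.053, 1.613, -0, 1.476, -0.119], TCP at [0.17, 0.601, 0.231] pointing down, gripper open.
Joint ranges: [-3.01, 3.01], [-1.01, 2.22], [0.06, 2.58], [-1.02, 4.17], [0.09, 2.62], [-3.14, 3.14]. Speed limits (rad/s): [2.57, 2.57, 3.14, 3.14, 3.14, 3.14].

INTERFACE

Orientations are given as a rotation vector (axis times angle).
In Python, from station import ctrl gives the robot as it stands. The module is installed in compiled form; this text tells all that it offers.
- The arm moves only by the shell command python3 -m handwheel 'ROWS' [FORCE]. ROWS is JSON, one flat list of numbers, 7 for each row, row after row: the opening, from 0 (shut) to 1 (fully open), then the shift along the tool's x, y, z in m, then the turn, a rotation vector about the tool's x, y, z in degrees. A call has 1 to 12 rows; each row is the pose to reach, as a shift and turn from the pose commanded when the call began, along the tool's axes at that moment; what a row does not reach only later rows make up. A row lasts 1/12 s, in which the tool goes at most 41.7 mm and 7.16 degrees, less where a joint would pass 70% of its speed; a pose out of reach is approached as far as the arm can. A call with a gripper value outside its range is refused whole. The fingers move at their own pace and stop on an object; FORCE is the grip in N (left out, the last holds). Time passes only in rows, so rows that repeat a pose let the fingers close. It gives the time, the measured TCP pose, the force and the opening at its end, in the units of the state.
- ctrl.get_obs(): the state, without advancing time (a new reading comes with each control period).
- ctrl.get_image(name): name is "scene" or "top"; returns (picture, depth): 400x640x3 uint8, blue, green, red; 400x640 float32, m along the optical axis (not along the pixel's ray), 0 where there is no reading.
- ctrl.camera_params(name): a dict with "fov_y" (degrees; the focal length in pixels is half the picture's height over the tangent of half this angle, whatever the lens; pixels are square), "cx", "cy" (the principal point, pixels), "R" (3x3) and "t" (3): a world point X has camera coordinates R X + t. Camera axes: x right, y down, z forward; pixel columns grow to the right and rows downward; lengths in m; the calibration is good to about 2 mm. A picture is of the moment at which its call begins. camera_params takes no time and is no camera call.
- ctrl.finish_job(): hands the job in, once; it reports no verdict.
The state is a dict: "t": time; "q": joint angles; "dq": joint speeds; "effort": joint torques, N m; "tool_pos": TCP position; "tool_rot": TCP orientation; "contact_force": force on the tool from outside, world axes, zero at the start; "wrist_torque": the same for the moment, N m; "opening": finger opening in m.
Only numpy, scipy, OpenCV 4.12 (cv2) and the standard library are available. Lean on these libraries where they do the work, as an engineer would, in place of code of your own. Each camera call takes 0.05 s, during which the arm holds its last target.

TASK

Get the marble tempering slab level: take the yellow spirit level out of its compartment in the wooden tray and lay it lengthwise along the slab, let go of it, then turn the red knob of the slab's adjustable foot until the bubble sits centred between the two black lines. Then press down on the top of the level with the fingertips, with a steady push of about 10 N, and finish while still pressing it onto the level slab with the bubble centred. Leave the other things on the worktop and in the tray where they are.

Things in the scene. Friction and masses are not known exactly. Their poses are not given: they have to be found in the camera images.
- level: Loose yellow block spirit level, 90 (its x) x 26 (y) x 38 (z, up) mm, 0.12 to 0.21 kg; origin at the centre of its underside. Lies upright along the tray's compartment; grip it across its 26 mm width. Top: a black rubber pad at each end, between them a green vial with a whitish bubble and two black lines. All of the top is solid and may be pressed.
- level_mid (a point): Point on the level's long centre line, 19 mm above its underside (half height); axes as the level's.
- bubble (a joint): Position of the bubble along the level's own x axis, m: 0 is centred between the black lines, stops at +-0.017. It moves towards the higher end, about 7 mm for each degree of tilt, and takes about 1.5 s to settle. Centred between the lines means within +-0.003.
- slab_top (a point): Middle of the white marble slab's top face, 56 mm above the worktop when level; x across the slab, y along it, z normal to the face. The face reaches 49 mm either way in x, 165 mm either way in y. Hinged at its -y end; foot and red knob at its +y end, which starts 1.0 to 2.1 degrees too low. The coffee machine's two handles reach out above (0.23 m up, x > 0.50 m, near y = 0.10 and -0.18 m).
- knob_grip (a point): Axis of the red bar knob, 20 mm above the slab's top face, 12 mm below the bar's top. The bar is 46 mm long (this point's x), 12 mm thick (y), 28 mm high; grip across its thickness from above. Clockwise seen from above raises the foot end: 1.2 degrees of tilt and 7 mm per rad. Stiff (0.16 N m), stays where left. Level lies 0.8 to 1.75 rad clockwise from the start; stop 1.4 rad beyond.
- tray: Fixed low wooden tray, 110 (x) x 190 (y) x 18 (z) mm; floor and walls 4 mm thick; two dividers make three compartments side by side along y, 62 mm apart, each 102 mm long (x). Origin at the centre of its underside. The level, the nozzle and the spare foot lie one in each compartment, in any order. The coffee machine's steam pipes hang at x > 0.57 m near y = 0.21 and -0.29 m.
- nozzle: Loose brass piping nozzle, a cone 30 mm across and 18 mm high, in a compartment of the tray; origin at the centre of its underside. Leave it.
- spare_foot: Loose black rubber spare foot, 34 mm across and 17 mm high, in a compartment of the tray; origin at the centre of its underside. Leave it.
- star_gold: Gold foil-wrapped star sweet, 51x48x20 mm, loose on the worktop; origin at the centre of its underside. Leave it.
- tamper: Coffee tamper standing on its round steel base, 58 mm across, 93 mm high, loose; origin at the centre of its underside. Leave it.
- glass: Shot glass, 49 mm across, 62 mm high, loose; origin at the centre of its underside. Leave it.
- slab: The marble slab with its steel frame (moving part of a stand fixed to the worktop); origin on its hinge line (along x), 166 mm along -y from the top face's middle and 26 mm below that face; y runs along the slab towards the knob, z up.

How it is judged:
On the way, in this order (a step that is already met when the one before it is completed fails the run):
1. the level lies lengthwise on the slab, let go of, while the slab is still off level (contact force between level and slab above 0.5 N and x of level_mid in the frame of slab_top between -0.05 and 0.05 m and y of level_mid in the frame of slab_top between -0.12 and 0.12 m and angle between the x axis of level and the y axis of slab_top, either way round below 0.26 rad and angle between the z axis of level and the z axis of slab_top, either way round below 0.03 rad and z of level in the frame of slab_top below 0.004 m and contact force between the fingers and level below 0.2 N and not (value of joint bubble between -0.003 and 0.003 m and angle between slab_top's own z axis and vertical below 0.0105 rad)), for 0.3 s.
2. with the level lying on the slab, the slab has been turned level and the bubble centred (contact force between level and slab above 0.5 N and x of level_mid in the frame of slab_top between -0.05 and 0.05 m and y of level_mid in the frame of slab_top between -0.12 and 0.12 m and angle between the x axis of level and the y axis of slab_top, either way round below 0.26 rad and angle between the z axis of level and the z axis of slab_top, either way round below 0.03 rad and z of level in the frame of slab_top below 0.004 m and value of joint bubble between -0.003 and 0.003 m and angle between slab_top's own z axis and vertical below 0.0105 rad), for 0.3 s.
At the end, for the whole second after the job is handed in: The level lies flat and lengthwise (15 degrees) on the slab, its middle within 50 mm across and 120 mm along of the slab's; bubble within 3 mm of centre, slab within 0.6 degrees of level; fingers still press the level, which bears on the slab with 5 to 25 N (all of step 2 and contact force between level and slab between 5 and 25 N and contact force between the fingers and level above 3 N); the arm keeps its last pose, push and grip.
It fails at once if a bystander (star sweet, tamper, glass) is moved more than 20 mm (distance of any of star_gold, tamper, glass from where it was at the start of the episode above 0.02 m).
It fails at once if the nozzle or the spare foot is moved more than 40 mm (distance of any of nozzle, spare_foot from where it was at the start of the episode above 0.04 m).
It also fails if it takes over 72 s, if anything falls off the work surface, if the arm or the gripper's body presses on something with over 40 N, if the wrist force passes 120 N, or if a joint passes its speed limit or range.

## Working session

There is one attempt and no reset: what is moved stays moved. The work goes in short steps, Python scripts to look and compute and a shell command to move; the robot and the scene stay as the last step left them, time stands still between calls to the robot, and variables do not carry over. Pictures are saved under pics/ and viewed, and the job is handed in when it is done.

```bash
mkdir -p pics
cat > h.py <<'E'
from station import ctrl
import numpy as np, cv2
from scipy.spatial.transform import Rotation as R
def cam(n):
    p=ctrl.camera_params(n); f=200/np.tan(np.radians(p['fov_y'])/2)
    return p,f
def px2w(n,u,v,d):
    p,f=cam(n); c=np.array([(u-p['cx'])/f*d,(v-p['cy'])/f*d,d])
    return np.array(p['R']).T@(c-np.array(p['t']))
def ray_z(n,u,v,z):
    p,f=cam(n); Rt=np.array(p['R']).T; o=-Rt@np.array(p['t']); r=Rt@np.array([(u-p['cx'])/f,(v-p['cy'])/f,1])
    return o+r*(z-o[2])/r[2]
def proj(n,X):
    p,f=cam(n); c=np.array(p['R'])@np.array(X)+np.array(p['t']); return c[0]/c[2]*f+p['cx'],c[1]/c[2]*f+p['cy']
def w2tool(dw):
    o=ctrl.get_obs(); return R.from_rotvec(o['tool_rot']).inv().apply(dw)
E
python3 - <<'E'
from h import *
for n in('scene','top'):
    im,d=ctrl.get_image(n); cv2.imwrite(f'pics/{n}0.png',im); np.save(f'{n}0.npy',d)
    p,f=cam(n); print(n,f,p['cx'],p['cy'],np.round(-np.array(p['R']).T@np.array(p['t']),3))
    print(np.round(p['R'],3))
o=ctrl.get_obs(); print({k:np.round(v,3) for k,v in o.items()}); print(R.from_rotvec(o['tool_rot']).as_matrix().round(3))
E
```

```text
scene 409.61497275747934 325.8333989291352 195.98437457811758 [-0.059 -0.437  0.942]
[[ 0.569 -0.823  0.007]
 [-0.613 -0.43  -0.662]
 [ 0.548  0.372 -0.749]]
top 391.0706367310788 323.24694566774434 195.2369719844567 [0.5   0.006 1.094]
[[-0.028 -0.999  0.021]
 [-0.998  0.027 -0.055]
 [ 0.055 -0.022 -0.998]]
{'t': np.float64(0.1), 'q': array([ 1.176,  0.053,  1.614,  0.   ,  1.476, -0.119]), 'dq': array([-0.002,  0.001, -0.005,  0.001, -0.001, -0.   ]), 'effort': array([ 1.0000e-03, -3.9490e+01, -3.7136e+01, -0.0000e+00,  4.0000e-03,
        0.0000e+00]), 'tool_pos': array([0.17 , 0.601, 0.23 ]), 'tool_rot': array([ 0.215,  1.56 , -0.218]), 'contact_force': array([ 0.79 ,  1.478, -0.312]), 'wrist_torque': array([-0.009,  0.023,  0.043]), 'opening': np.float64(0.086)}
[[-0.001  0.272  0.962]
 [-0.002  0.962 -0.272]
 [-1.    -0.002 -0.   ]]
```

```bash
ls pics
```

```text
scene0.png
top0.png
```

View pics/scene0.png

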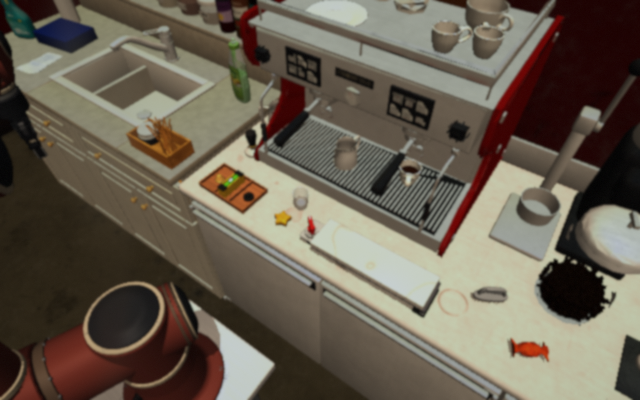

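View pics/top0.png

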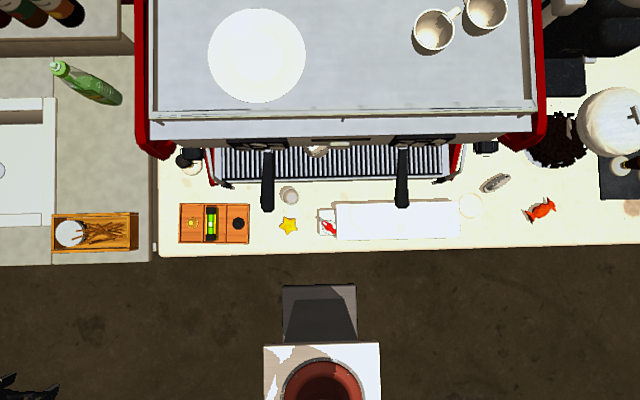

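Run:
```python
from h import *
im=cv2.imread('pics/top0.png'); cv2.imwrite('pics/t_a.png',cv2.resize(im[190:255,165:345],None,fx=4.4,fy=4.4,interpolation=cv2.INTER_CUBIC))
cv2.imwrite('pics/t_b.png',cv2.resize(im[185:255,305:475],None,fx=4.4,fy=4.4,interpolation=cv2.INTER_CUBIC))
im=cv2.imread('pics/scene0.png'); cv2.imwrite('pics/s_a.png',cv2.resize(im[150:320,190:450],None,fx=3,fy=3,interpolation=cv2.INTER_CUBIC))
```

```text
(no output)
```

View pics/t_a.png

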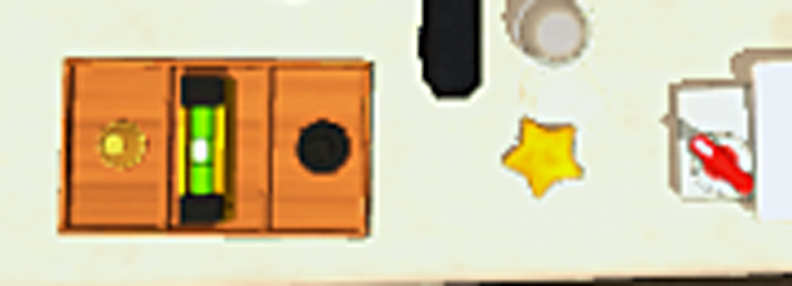

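View pics/t_b.png

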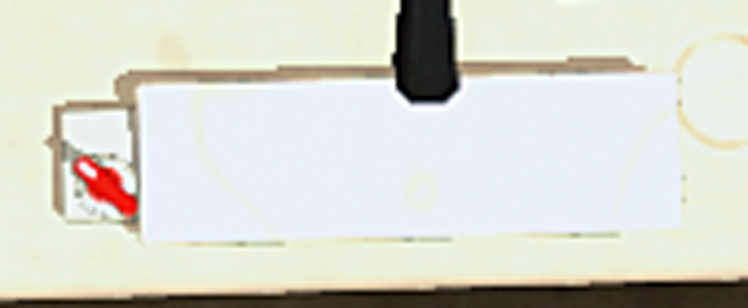

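View pics/s_a.png

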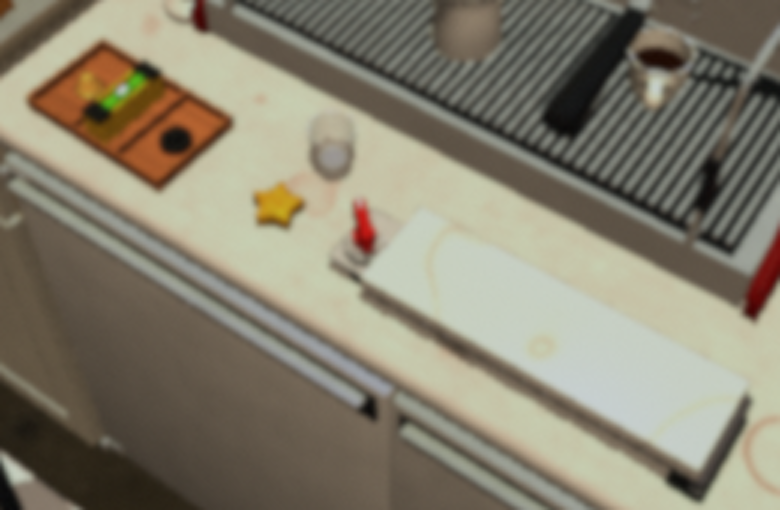

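Run:
```python
from h import *
d=np.load('top0.npy'); 
A=lambda x,y:(165+x/4.4,190+y/4.4); B=lambda x,y:(305+x/4.4,185+y/4.4)
def sh(l,uv,z): 
    dd=d[int(round(uv[1])),int(round(uv[0]))]; print(l,np.round(uv,1),'z-plane',ray_z('top',*uv,z).round(4),'depth',px2w('top',*uv,dd).round(4))
for l,p,z in[('lev mid',(202,148),.042),('lev pad+x',(203,75),.042),('lev pad-x',(203,222),.042),('nozzle',(120,145),.022),('foot',(323,147),.021),('star',(543,157),.02),('glass',(550,30),.06),('tray1',(65,59),.018),('tray2',(371,60),.018),('tray3',(367,237),.018),('tray4',(60,233),.018)]: sh(l,A(*p),z)
for l,p,z in[('knob a',(82,162),.085),('knob b',(131,209),.085),('c1',(138,84),.052),('c2',(678,74),.056),('c3',(682,228),.056),('c4',(145,240),.052),('handle tip',(427,98),.23),('mid',(410,157),.054)]: sh(l,B(*p),z)
for u,v in [(250,137),(490,294),(300,198),(285,218),(258,150),(312,228)]:
    ds=np.load('scene0.npy'); print(u,v,px2w('scene',u,v,ds[v,u]).round(3))
P=[]
for u in range(342,455,4):
    for v in range(206,234,3):
        if d[v,u]>0: P.append(px2w('top',u,v,d[v,u]))
P=np.array(P);P=P[np.abs(P[:,2]-.054)<.015]
A_=np.c_[P[:,:2],np.ones(len(P))];c,_,_,_=np.linalg.lstsq(A_,P[:,2],rcond=None);print('plane',c,np.degrees(np.arctan(c[:2])),np.std(A_@c-P[:,2]))
im=cv2.imread('pics/scene0.png');cv2.imwrite('pics/s_b.png',cv2.resize(im[90:220,170:320],None,fx=4.5,fy=4.5,interpolation=cv2.INTER_CUBIC))
```

```text
lev mid [210.9 223.6] z-plane [0.4902 0.2847 0.042 ] depth [0.4902 0.2837 0.0456]
lev pad+x [211.1 207. ] z-plane [0.5345 0.2836 0.042 ] depth [0.5355 0.292  0.0099]
lev pad-x [211.1 240.5] z-plane [0.4455 0.2847 0.042 ] depth [0.4454 0.2851 0.0403]
nozzle [192.3 223. ] z-plane [0.4933 0.3403 0.022 ] depth [0.4933 0.3409 0.0202]
foot [238.4 223.4] z-plane [0.4885 0.2158 0.021 ] depth [0.4885 0.2155 0.0224]
star [288.4 225.7] z-plane [0.4784 0.08   0.02  ] depth [0.4784 0.0799 0.0217]
glass [290.  196.8] z-plane [0.5551 0.0713 0.06  ] depth [0.5575 0.0741 0.0152]
tray1 [179.8 203.4] z-plane [0.5475 0.3749 0.018 ] depth [0.5477 0.3761 0.0147]
tray2 [249.3 203.6] z-plane [0.5417 0.1857 0.018 ] depth [0.542  0.1871 0.0098]
tray3 [248.4 243.9] z-plane [0.4321 0.1901 0.018 ] depth [0.431  0.1929 0.002 ]
tray4 [178.6 243. ] z-plane [0.4401 0.3789 0.018 ] depth [0.4398 0.3806 0.0131]
knob a [323.6 221.8] z-plane [ 0.487  -0.0152  0.085 ] depth [ 0.487  -0.0152  0.0867]
knob b [334.8 232.5] z-plane [ 0.4588 -0.0431  0.085 ] depth [ 0.4588 -0.0431  0.0844]
c1 [336.4 204.1] z-plane [ 0.5328 -0.0512  0.052 ] depth [ 0.5329 -0.0514  0.0485]
c2 [459.1 201.8] z-plane [ 0.5297 -0.3797  0.056 ] depth [ 0.5312 -0.3993  0.0033]
c3 [460.  236.8] z-plane [ 0.4365 -0.3776  0.056 ] depth [ 4.330e-01 -3.982e-01  4.000e-04]
c4 [338.  239.5] z-plane [ 0.4386 -0.0526  0.052 ] depth [ 0.4384 -0.0527  0.0496]
handle tip [402.  207.3] z-plane [ 0.5161 -0.187   0.23  ] depth [ 0.5154 -0.1781  0.2698]
mid [398.2 220.7] z-plane [ 0.484  -0.2146  0.054 ] depth [ 0.484  -0.2141  0.0563]
250 137 [0.641 0.337 0.078]
490 294 [ 0.581 -0.498  0.022]
300 198 [0.539 0.059 0.058]
285 218 [0.48  0.07  0.019]
258 150 [0.594 0.259 0.097]
312 228 [ 0.458 -0.042  0.08 ]
plane [ 0.00328341 -0.01784068  0.04850013] [ 0.1881248 -1.0220871] 0.0019129878685389223
```

View pics/s_b.png

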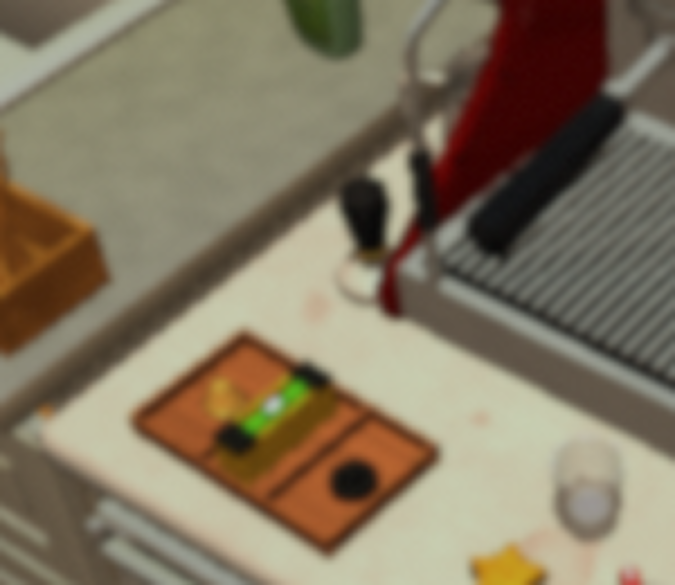

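```bash
cat >> h.py <<'E'
def go(target,jaw):
    """print shift/turn in tool axes to reach TCP target with tool straight down, jaw dir at yaw jaw (deg)"""
    o=ctrl.get_obs(); M=R.from_rotvec(o['tool_rot']); j=np.radians(jaw)
    y=np.array([np.cos(j),np.sin(j),0]); x=np.array([0,0,-1.]); T=R.from_matrix(np.c_[x,y,np.cross(x,y)])
    print('t',round(float(o['t']),2),'pos',np.round(o['tool_pos'],4),'yaw',np.degrees(np.arctan2(*M.as_matrix()[[1,0],1])).round(1),'open',round(float(o['opening']),4),'F',np.round(o['contact_force'],1),'q6',o['q'][5].round(2))
    print('shift',(M.inv().apply(np.array(target)-o['tool_pos'])*1000).round(1),'mm turn',np.degrees((M.inv()*T).as_rotvec()).round(2))
E
python3 -c "
from h import *
go([.490,.284,.12],88.6)"
```

```text
t 0.1 pos [0.17   0.6008 0.2302] yaw 74.2 open 0.0856 F [ 0.8  1.5 -0.3] q6 -0.12
shift [ 110.5 -217.5  394.2] mm turn [-14.4   -0.03   0.11]
```

```bash
python3 -m handwheel '[0.5,0.11,-0.2175,0.394,-14.4,0,0, 0.5,0.11,-0.2175,0.394,-14.4,0,0, 0.5,0.11,-0.2175,0.394,-14.4,0,0, 0.5,0.11,-0.2175,0.394,-14.4,0,0, 0.5,0.11,-0.2175,0.394,-14.4,0,0, 0.5,0.11,-0.2175,0.394,-14.4,0,0, 0.5,0.11,-0.2175,0.394,-14.4,0,0, 0.5,0.11,-0.2175,0.394,-14.4,0,0, 0.5,0.11,-0.2175,0.394,-14.4,0,0, 0.5,0.11,-0.2175,0.394,-14.4,0,0, 0.5,0.11,-0.2175,0.394,-14.4,0,0, 0.5,0.11,-0.2175,0.394,-14.4,0,0]' 60; python3 -m handwheel '[0.5,0,0,0,0,0,0]'
python3 - <<'E'
from h import *
im,d=ctrl.get_image('top');cv2.imwrite('pics/t1.png',cv2.resize(im[150:280,130:330],None,fx=4,fy=4,interpolation=cv2.INTER_CUBIC))
im,d=ctrl.get_image('scene');cv2.imwrite('pics/s1.png',cv2.resize(im[90:220,170:320],None,fx=4.5,fy=4.5,interpolation=cv2.INTER_CUBIC))
go([.490,.284,.02],88.6)
E
```

```text
t: 1.1
tool_pos: [0.4923, 0.2802, 0.1191]
tool_rot: [0.021, 1.572, -0.026]
contact_force: [-0.2, 0.6, -0.6]
opening: 0.0426
t: 1.18
tool_pos: [0.4907, 0.2826, 0.1198]
tool_rot: [0.022, 1.573, -0.023]
contact_force: [-0.2, -0.1, 0.2]
opening: 0.0429
t 1.28 pos [0.4895 0.285  0.121 ] yaw 88.6 open 0.0422 F [-1.3  0.4 -0.8] q6 -1.15
shift [101.   -1.1   0.6] mm turn [-0.03 -0.06 -0.01]
```

View pics/t1.png

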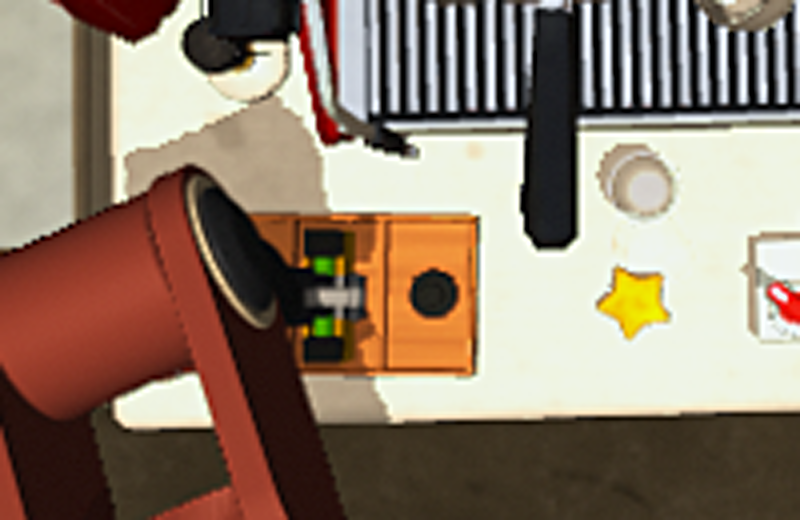

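View pics/s1.png

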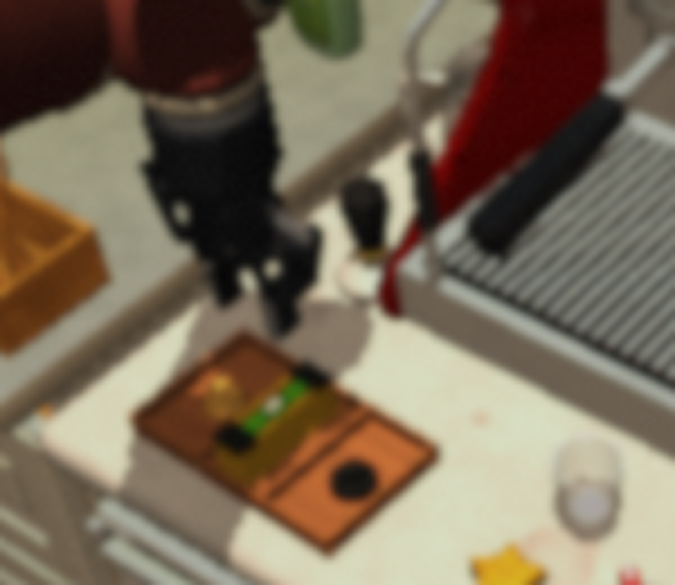

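```bash
python3 -m handwheel '[0.5,0.04,-0.001,0,0,0,0, 0.5,0.075,-0.001,0,0,0,0, 0.5,0.101,-0.001,0,0,0,0, 0.5,0.101,-0.001,0,0,0,0, 0.5,0.101,-0.001,0,0,0,0, 0,0.101,-0.001,0,0,0,0, 0,0.101,-0.001,0,0,0,0, 0,0.101,-0.001,0,0,0,0, 0,0.101,-0.001,0,0,0,0]' 60
python3 - <<'E'
from h import *
im,d=ctrl.get_image('scene');cv2.imwrite('pics/s2.png',cv2.resize(im[90:220,170:320],None,fx=4.5,fy=4.5,interpolation=cv2.INTER_CUBIC))
go([.490,.284,.17],88.6)
E
```

```text
t: 2.03
tool_pos: [0.4916, 0.285, 0.0232]
tool_rot: [0.021, 1.567, -0.017]
contact_force: [-1.5, 2.4, 7.1]
opening: 0.0247
t 2.08 pos [0.4917 0.2851 0.0233] yaw 88.6 open 0.025 F [-2.1  1.5  7.4] q6 -1.15
shift [-146.7   -0.7   -1.1] mm turn [ 0.    0.2  -0.15]
```

View pics/s2.png

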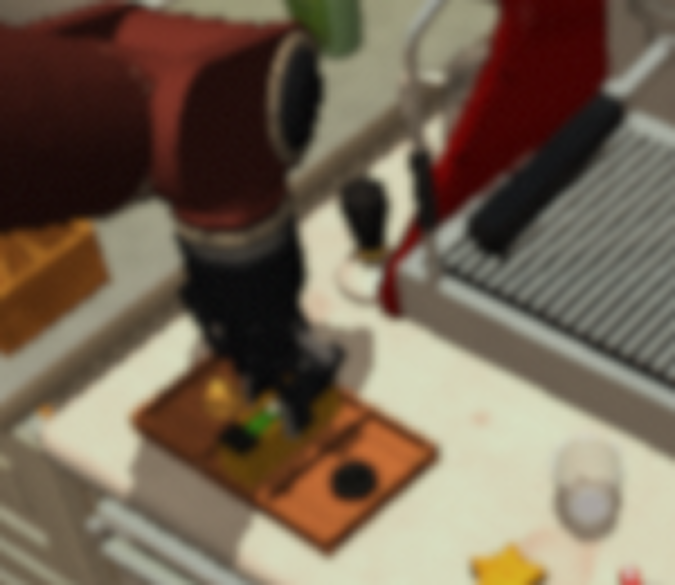

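```bash
python3 -m handwheel '[0,-0.025,0,0,0,0,0, 0,-0.06,0,0,0,0,0, 0,-0.1,0,0,0,0,0, 0,-0.12,0,0,0,0,0, 0,-0.127,-0.02,-0.022,0,0,0, 0,-0.127,-0.05,-0.055,0,0,0, 0,-0.127,-0.082,-0.089,0,0,0, 0,-0.127,-0.082,-0.089,0,0,0, 0,-0.127,-0.082,-0.089,0,0,0]' 80
python3 - <<'E'
from h import *
im,d=ctrl.get_image('scene');cv2.imwrite('pics/s3.png',cv2.resize(im[90:240,170:370],None,fx=4,fy=4,interpolation=cv2.INTER_CUBIC))
go([.41,-.25,.15],-0.5)
E
```

```text
t: 2.83
tool_pos: [0.3969, 0.2025, 0.1466]
tool_rot: [0.02, 1.571, -0.021]
contact_force: [0.3, -0.2, -1.9]
opening: 0.024
t 2.88 pos [0.3987 0.2035 0.1476] yaw 88.5 open 0.0243 F [-0.5  0.4 -1.9] q6 -1.24
shift [  -2.7 -453.1   22.9] mm turn [ 8.904e+01  5.000e-02 -1.000e-01]
```

View pics/s3.png

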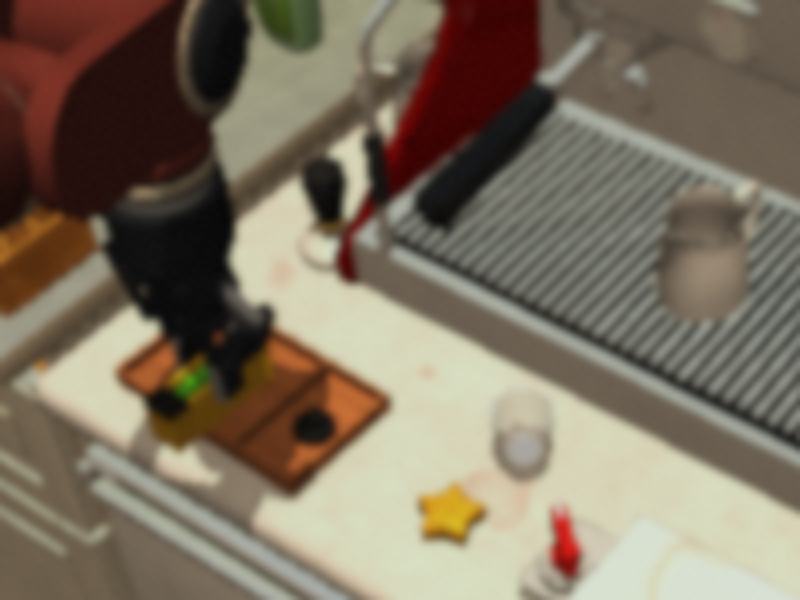

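```bash
python3 -m handwheel '[0,-0.003,-0.453,0.01,89,0,0, 0,-0.003,-0.453,0.01,89,0,0, 0,-0.003,-0.453,0.01,89,0,0, 0,-0.003,-0.453,0.01,89,0,0, 0,-0.003,-0.453,0.01,89,0,0, 0,-0.003,-0.453,0.01,89,0,0, 0,-0.003,-0.453,0.01,89,0,0, 0,-0.003,-0.453,0.01,89,0,0, 0,-0.003,-0.453,0.01,89,0,0, 0,-0.003,-0.453,0.01,89,0,0, 0,-0.003,-0.453,0.01,89,0,0, 0,-0.003,-0.453,0.01,89,0,0]'
python3 -c "
from h import *
go([.468,-.295,.12],-0.5)"
```

```text
t: 3.88
tool_pos: [0.3992, -0.2559, 0.1519]
tool_rot: [1.181, 1.221, -1.185]
contact_force: [-0.1, 0.3, -2.3]
opening: 0.0246
t 3.88 pos [ 0.3992 -0.2559  0.1519] yaw 2.0 open 0.0246 F [-0.1  0.3 -2.3] q6 -0.76
shift [32.2 67.3 41.3] mm turn [ 2.48  0.26 -0.1 ]
```

```bash
python3 -m handwheel '[0,0,0,0,0,0,0]'
python3 -c "
from h import *
go([.468,-.295,.12],-0.5)"
```

```text
t: 3.97
tool_pos: [0.399, -0.2518, 0.1511]
tool_rot: [1.179, 1.227, -1.179]
contact_force: [-0.7, 0.6, -2.5]
opening: 0.0243
t 3.97 pos [ 0.399  -0.2518  0.1511] yaw 2.3 open 0.0243 F [-0.7  0.6 -2.5] q6 -0.76
shift [31.1 67.1 46. ] mm turn [ 2.85  0.03 -0.04]
```

```bash
python3 -m handwheel '[0,0.01,0.03,0.02,2.85,0,0, 0,0.02,0.067,0.046,2.85,0,0, 0,0.031,0.067,0.046,2.85,0,0, 0,0.031,0.067,0.046,2.85,0,0, 0,0.031,0.067,0.046,2.85,0,0]'
python3 - <<'E'
from h import *
im,d=ctrl.get_image('scene');cv2.imwrite('pics/s4.png',cv2.resize(im[150:320,280:460],None,fx=3.5,fy=3.5,interpolation=cv2.INTER_CUBIC))
im,d=ctrl.get_image('top');cv2.imwrite('pics/t4.png',cv2.resize(im[130:280,290:490],None,fx=4,fy=4,interpolation=cv2.INTER_CUBIC))
go([.468,-.295,.077],-0.5)
E
```

```text
t: 4.38
tool_pos: [0.4672, -0.2907, 0.118]
tool_rot: [1.209, 1.213, -1.21]
contact_force: [0.6, -0.8, -2.1]
opening: 0.0245
t 4.48 pos [ 0.4672 -0.2912  0.1198] yaw -0.1 open 0.0241 F [ 0.7 -0.  -2.3] q6 -0.69
shift [42.8  0.8  3.7] mm turn [ 0.44  0.01 -0.02]
```

View pics/s4.png

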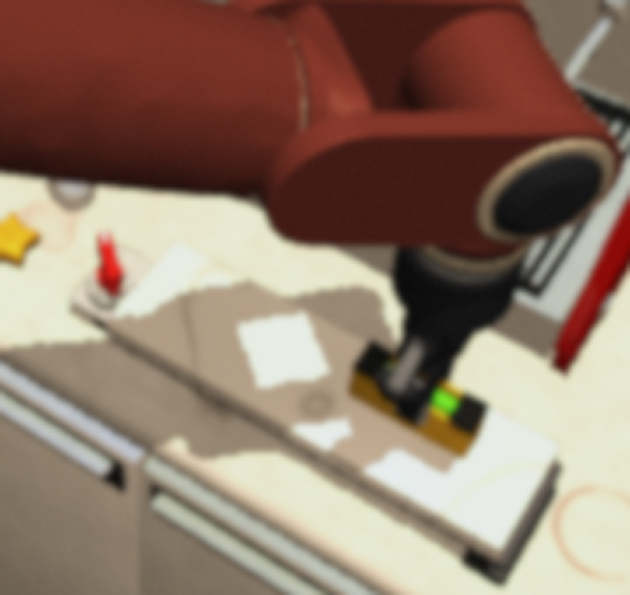

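View pics/t4.png

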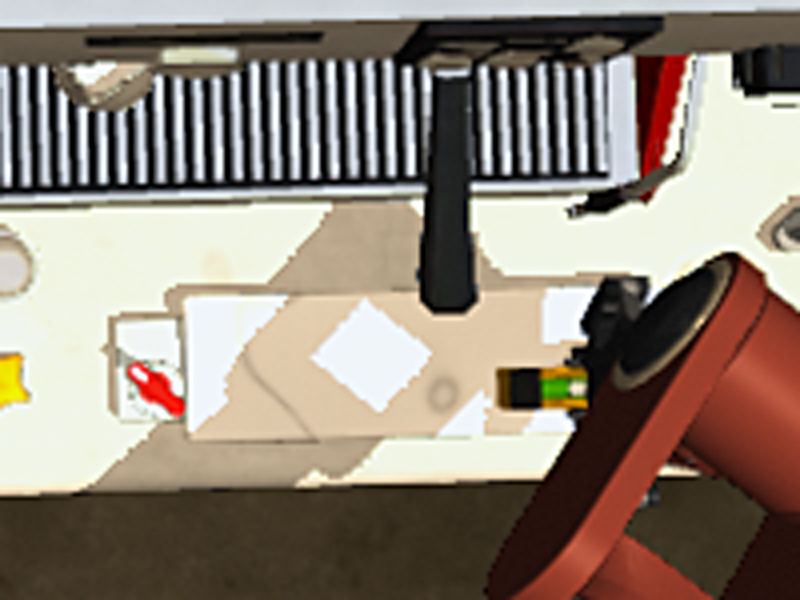

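```bash
python3 -m handwheel '[0,0.02,0.001,0.003,0,0,0, 0,0.036,0.001,0.003,0,0,0, 0,0.042,0.001,0.003,0,0,0, 0,0.044,0.001,0.003,0,0,0, 0,0.046,0.001,0.003,0,0,0, 0,0.046,0.001,0.003,0,0,0, 0,0.046,0.001,0.003,0,0,0]'
```

```text
t: 5.07
tool_pos: [0.4687, -0.2955, 0.0747]
tool_rot: [1.211, 1.205, -1.211]
contact_force: [0.5, 0.1, -2.0]
opening: 0.0242
```

```bash
python3 -m handwheel '[0,0.001,0,0,0,0,0, 0,0.002,0,0,0,0,0, 0,0.002,0,0,0,0,0, 0,0.002,0,0,0,0,0]'; python3 -m handwheel '[0,0.001,0,0,0,0,0, 0,0.002,0,0,0,0,0, 0,0.002,0,0,0,0,0, 0,0.002,0,0,0,0,0]'
```

```text
t: 5.4
tool_pos: [0.4691, -0.2955, 0.0743]
tool_rot: [1.212, 1.205, -1.211]
contact_force: [-3.3, 4.5, 9.3]
opening: 0.0241
t: 5.73
tool_pos: [0.4698, -0.2958, 0.074]
tool_rot: [1.212, 1.204, -1.21]
contact_force: [-4.5, 7.0, 17.4]
opening: 0.0242
```

```bash
python3 -m handwheel '[0,-0.003,0,0,0,0,0, 0.45,-0.003,0,0,0,0,0, 0.45,-0.003,0,0,0,0,0, 0.45,-0.003,0,0,0,0,0, 0.45,-0.03,0,0,0,0,0, 0.45,-0.06,0,0,0,0,0, 0.45,-0.08,0,0,0,0,0, 0.45,-0.08,-0.06,0,0,0,0, 0.45,-0.08,-0.06,0,0,0,0, 0.45,-0.08,-0.06,0,0,0,0]'
python3 - <<'E'
from h import *
im,d=ctrl.get_image('scene');cv2.imwrite('pics/s5.png',cv2.resize(im[150:320,280:460],None,fx=3.5,fy=3.5,interpolation=cv2.INTER_CUBIC))
go([.42,-.029,.15],135)
E
```

```text
t: 6.57
tool_pos: [0.4056, -0.2946, 0.1488]
tool_rot: [1.213, 1.208, -1.214]
contact_force: [-0.2, -0.1, -1.1]
opening: 0.0383
t 6.62 pos [ 0.4068 -0.2947  0.1488] yaw -0.3 open 0.0385 F [ 0.  -1.   0.4] q6 -0.77
shift [  -1.1   11.8 -265.8] mm turn [-1.3529e+02 -2.0000e-02 -1.0000e-02]
```

View pics/s5.png

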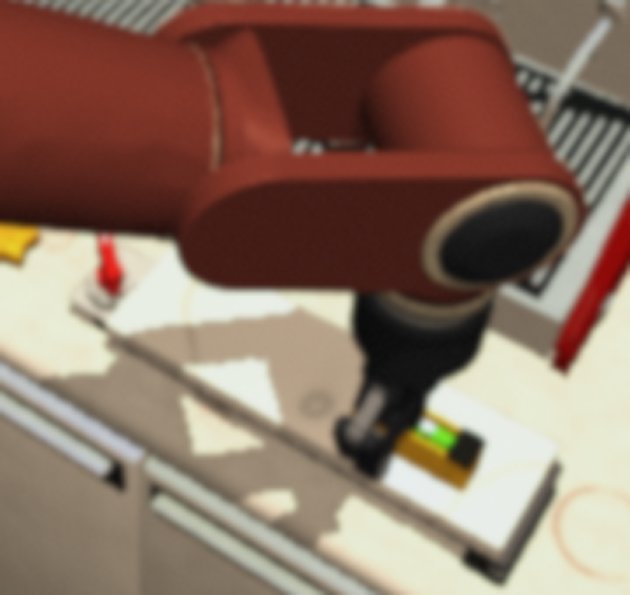

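```bash
python3 -m handwheel '[0.45,-0.001,0.012,-0.266,-135.3,0,0, 0.45,-0.001,0.012,-0.266,-135.3,0,0, 0.45,-0.001,0.012,-0.266,-135.3,0,0, 0.45,-0.001,0.012,-0.266,-135.3,0,0, 0.45,-0.001,0.012,-0.266,-135.3,0,0, 0.45,-0.001,0.012,-0.266,-135.3,0,0, 0.45,-0.001,0.012,-0.266,-135.3,0,0, 0.45,-0.001,0.012,-0.266,-135.3,0,0, 0.45,-0.001,0.012,-0.266,-135.3,0,0, 0.45,-0.001,0.012,-0.266,-135.3,0,0, 0.45,-0.001,0.012,-0.266,-135.3,0,0, 0.45,-0.001,0.012,-0.266,-135.3,0,0]'
python3 -m handwheel '[0.45,0,0,0,0,0,0]'
python3 - <<'E'
from h import *
im,d=ctrl.get_image('scene');cv2.imwrite('pics/s6.png',cv2.resize(im[150:320,280:460],None,fx=3.5,fy=3.5,interpolation=cv2.INTER_CUBIC))
im,d=ctrl.get_image('top');cv2.imwrite('pics/top6.png',im);cv2.imwrite('pics/t6.png',cv2.resize(im[180:260,290:490],None,fx=4,fy=4,interpolation=cv2.INTER_CUBIC))
go([.42,-.029,.15],135)
E
```

```text
t: 7.62
tool_pos: [0.4214, -0.0283, 0.1501]
tool_rot: [0.053, 1.57, -0.053]
contact_force: [-0.4, 1.3, -0.2]
opening: 0.0384
t: 7.7
tool_pos: [0.4213, -0.0285, 0.1501]
tool_rot: [0.057, 1.57, -0.056]
contact_force: [-0.2, 0.1, -0.1]
opening: 0.0379
t 7.8 pos [ 0.4212 -0.0286  0.1501] yaw 85.6 open 0.0379 F [0.3 1.2 0.8] q6 -1.74
shift [ 0.1 -0.5 -1.2] mm turn [-4.941e+01 -1.000e-02 -2.000e-02]
```

View pics/s6.png

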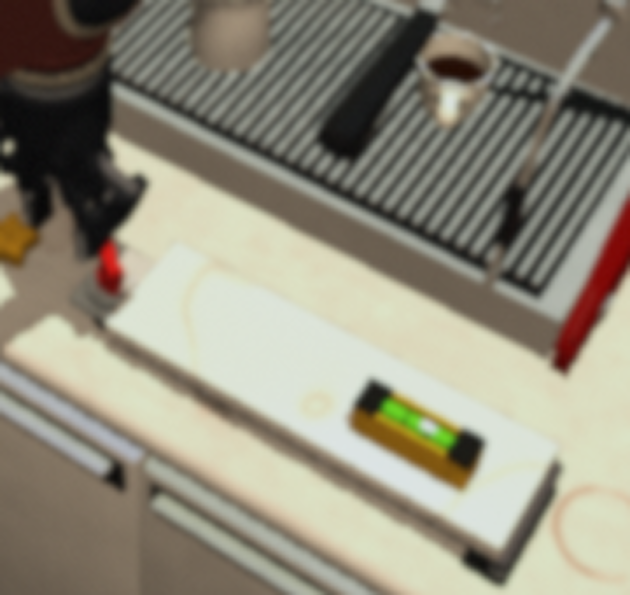

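View pics/t6.png

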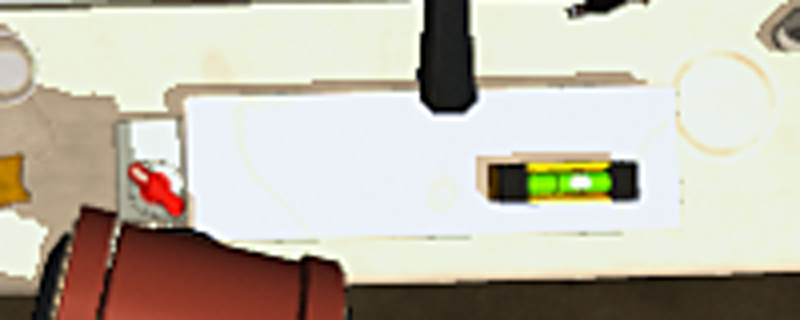

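Run:
```python
from h import *
for f in('top0','top6'):
    im=cv2.imread(f'pics/{f}.png').astype(int); sub=im[210:242,312:342]
    m=(sub[...,2]-np.maximum(sub[...,0],sub[...,1])>60); m[:, :]=m
    v,u=np.nonzero(m); u=u+312; v=v+210
    k=(v<236); u,v=u[k],v[k]
    X=np.array([ray_z('top',a,b,.083) for a,b in zip(u,v)])[:,:2]
    c=X.mean(0); w,V=np.linalg.eigh(np.cov(X.T)); a=V[:,1]; p=(X-c)@a
    print(f,len(u),c.round(4),np.degrees(np.arctan2(a[1],a[0])).round(1)%180,'len',np.ptp(p).round(4), np.ptp((X-c)@V[:,0]).round(4),'mid',(c+a*(p.max()+p.min())/2).round(4))
im=cv2.imread('pics/top6.png'); c=cv2.resize(im[213:236,405:455],None,fx=16,fy=16,interpolation=cv2.INTER_CUBIC); cv2.imwrite('pics/lev6.png',c)
go([.42,-.029,.15],136)
```

```text
top0 88 [ 0.4732 -0.0285] 46.4 len 0.0456 0.0201 mid [ 0.4738 -0.0279]
top6 87 [ 0.4729 -0.0286] 46.1 len 0.0421 0.0203 mid [ 0.4737 -0.0278]
t 7.8 pos [ 0.4212 -0.0286  0.1501] yaw 85.6 open 0.0379 F [0.3 1.2 0.8] q6 -1.74
shift [ 0.1 -0.5 -1.2] mm turn [-5.041e+01 -1.000e-02 -2.000e-02]
```

View pics/lev6.png

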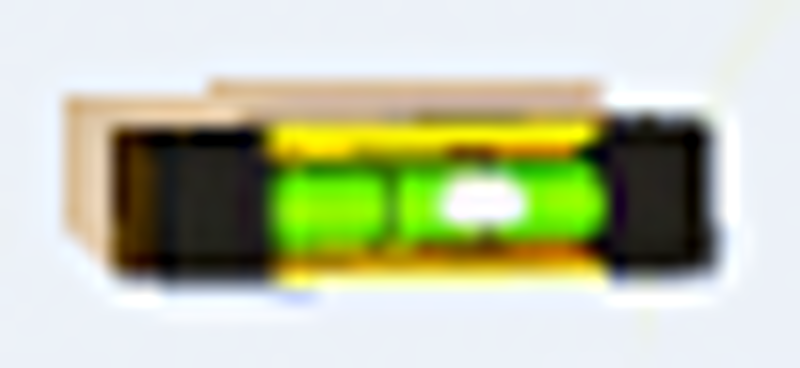

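```bash
python3 -m handwheel '[0.35,0,0,0,-50.4,0,0, 0.35,0,0,0,-50.4,0,0, 0.35,0.03,0,0.03,-50.4,0,0, 0.35,0.03,0.004,0.052,-50.4,0,0, 0.35,0.03,0.004,0.052,-50.4,0,0, 0.35,0.03,0.004,0.052,-50.4,0,0, 0.35,0.03,0.004,0.052,-50.4,0,0, 0.35,0.03,0.004,0.052,-50.4,0,0, 0.35,0.03,0.004,0.052,-50.4,0,0]'
python3 -m handwheel '[0.35,0,0,0,0,0,0]'
python3 - <<'E'
from h import *
im,d=ctrl.get_image('scene');cv2.imwrite('pics/s7.png',cv2.resize(im[150:270,250:400],None,fx=5,fy=5,interpolation=cv2.INTER_CUBIC))
go([.4735,-.028,.057],136)
E
```

```text
t: 8.55
tool_pos: [0.4732, -0.0286, 0.1201]
tool_rot: [-0.626, 1.479, 0.626]
contact_force: [0.9, -0.3, 0.3]
opening: 0.0303
t: 8.63
tool_pos: [0.4731, -0.0286, 0.1203]
tool_rot: [-0.627, 1.478, 0.627]
contact_force: [0.0, -0.2, -0.1]
opening: 0.0295
t 8.68 pos [ 0.4731 -0.0287  0.1203] yaw 136.0 open 0.0299 F [ 0.7  0.2 -0.3] q6 -2.59
shift [63.3  0.2  0.7] mm turn [-0.02  0.    0.  ]
```

View pics/s7.png

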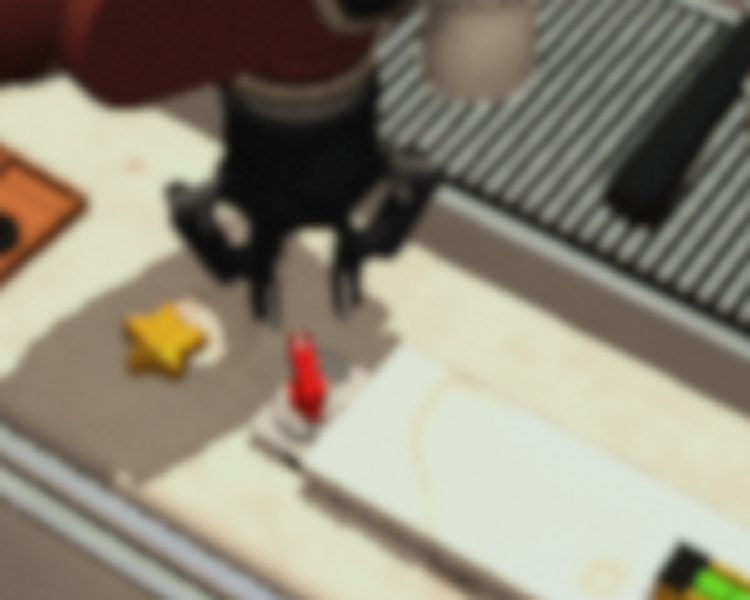

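```bash
python3 -m handwheel '[0.35,0.03,0,0.001,0,0,0, 0.35,0.05,0,0.001,0,0,0, 0.35,0.061,0,0.001,0,0,0, 0.35,0.061,0,0.001,0,0,0, 0,0.061,0,0.001,0,0,0, 0,0.061,0,0.001,0,0,0, 0,0.061,0,0.001,0,0,0, 0,0.061,0,0.001,0,0,0]' 60
python3 -c "
from h import *
go([.4735,-.028,.057],136)"
```

```text
t: 9.35
tool_pos: [0.4731, -0.0272, 0.0601]
tool_rot: [-0.628, 1.479, 0.631]
contact_force: [-5.3, 3.5, 0.4]
opening: 0.0107
t 9.35 pos [ 0.4731 -0.0272  0.0601] yaw 136.2 open 0.0107 F [-5.3  3.5  0.4] q6 -2.59
shift [ 3.1 -0.8 -0.3] mm turn [ 0.15 -0.01 -0.13]
```

```bash
python3 -m handwheel '[0,-0.0006,0,0,5,0,0, 0,-0.0012,0,0,10,0,0, 0,-0.0018,0,0,15,0,0, 0,-0.0024,0,0,20,0,0, 0,-0.003,0,0,25,0,0, 0,-0.0036,0,0,30,0,0, 0,-0.0042,0,0,35,0,0, 0,-0.0048,0,0,40,0,0, 0,-0.0054,0,0,45,0,0, 0,-0.006,0,0,50,0,0, 0,-0.006,0,0,50,0,0, 0,-0.006,0,0,50,0,0]' 80
python3 -m handwheel '[0,0,0,0,0,0,0,0,0,0,0,0,0,0,0,0,0,0,0,0,0,0,0,0,0,0,0,0,0,0,0,0,0,0,0,0,0,0,0,0,0,0,0,0,0,0,0,0,0,0,0,0,0,0,0,0,0,0,0,0,0,0,0,0,0,0,0,0,0,0]'
python3 - <<'E'
from h import *
im,d=ctrl.get_image('top');cv2.imwrite('pics/top8.png',im)
c=cv2.resize(im[213:236,405:455],None,fx=16,fy=16,interpolation=cv2.INTER_CUBIC); cv2.imwrite('pics/lev8.png',c)
go([.4735,-.028,.057],86)
P=[]
for u in range(342,455,3):
    for v in range(206,234,2):
        if d[v,u]>0: P.append(px2w('top',u,v,d[v,u]))
P=np.array(P);P=P[np.abs(P[:,2]-.054)<.012]
A_=np.c_[P[:,:2],np.ones(len(P))];c,_,_,_=np.linalg.lstsq(A_,P[:,2],rcond=None);print('plane',np.degrees(np.arctan(c[:2])))
E
```

```text
t: 10.35
tool_pos: [0.4736, -0.0287, 0.0666]
tool_rot: [0.052, 1.571, -0.055]
contact_force: [-6.3, -1.9, 0.6]
opening: 0.0103
t: 11.18
tool_pos: [0.4735, -0.0287, 0.0666]
tool_rot: [0.052, 1.571, -0.055]
contact_force: [-5.4, -2.7, 0.6]
opening: 0.01
t 11.23 pos [ 0.4735 -0.0287  0.0666] yaw 86.1 open 0.0102 F [-6.6 -1.8  0.5] q6 -1.72
shift [ 9.6  0.7 -0.1] mm turn [ 0.12 -0.04  0.1 ]
plane [ 0.06364148 -0.00489323]
```

View pics/lev8.png

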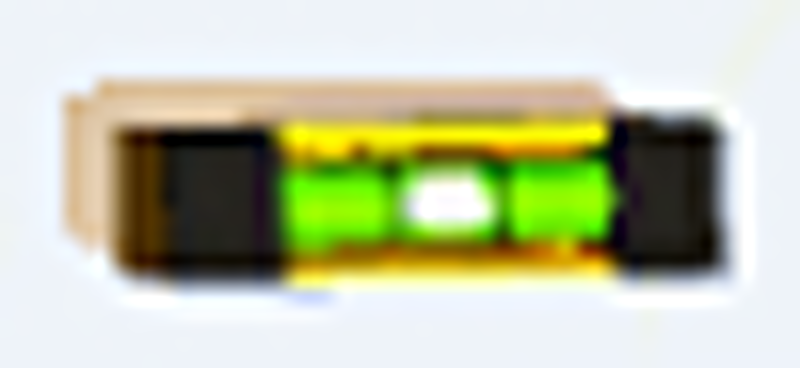

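```bash
python3 -m handwheel '[0.3,0,0,0,0,0,0, 0.35,0,0,0,0,0,0, 0.35,0,0,0,0,0,0, 0.35,0,0,0,0,0,0, 0.35,-0.02,0,0,0,0,0, 0.35,-0.05,0,0,0,0,0, 0.35,-0.08,0,0,0,0,0, 0.35,-0.09,0,-0.035,0,0,0, 0.35,-0.09,0,-0.053,0,0,0, 0.35,-0.09,0,-0.053,0,0,0]'
python3 -c "
from h import *
go([.42,-.28,.155],89)"
```

```text
t: 12.07
tool_pos: [0.4198, -0.0242, 0.1565]
tool_rot: [0.052, 1.568, -0.053]
contact_force: [-0.9, 0.7, 0.2]
opening: 0.0301
t 12.07 pos [ 0.4198 -0.0242  0.1565] yaw 86.1 open 0.0301 F [-0.9  0.7  0.2] q6 -1.74
shift [   1.6 -255.2   17.4] mm turn [-2.85  0.13  0.02]
```

```bash
python3 -m handwheel '[0,0,-0.255,0.017,-2.9,0,0, 0,0,-0.255,0.017,-2.9,0,0, 0,0,-0.255,0.017,-2.9,0,0, 0,0,-0.255,0.017,-2.9,0,0, 0,0,-0.255,0.017,-2.9,0,0, 0,0,-0.255,0.017,-2.9,0,0, 0,0,-0.255,0.017,-2.9,0,0, 0,0,-0.255,0.017,-2.9,0,0, 0,0,-0.255,0.017,-2.9,0,0]' 40
python3 - <<'E'
from h import *
im,d=ctrl.get_image('top');cv2.imwrite('pics/top9.png',im);cv2.imwrite('pics/t9.png',cv2.resize(im[180:260,290:490],None,fx=4,fy=4,interpolation=cv2.INTER_CUBIC))
im,d=ctrl.get_image('scene');cv2.imwrite('pics/s9.png',cv2.resize(im[150:320,280:460],None,fx=3.5,fy=3.5,interpolation=cv2.INTER_CUBIC))
for u in(416.7,445.5): print(ray_z('top',412.5+(u-412.5),225.5,.094).round(4))
go([.469,-.296,.12],89)
E
```

```text
t: 12.82
tool_pos: [0.4208, -0.2798, 0.1548]
tool_rot: [0.015, 1.571, -0.013]
contact_force: [-0.0, -0.1, 0.3]
opening: -0.0001
[ 0.4709 -0.2532  0.094 ]
[ 0.4688 -0.3275  0.094 ]
t 12.92 pos [ 0.4209 -0.2787  0.1549] yaw 89.1 open -0.0 F [-0.3  0.1 -0.4] q6 -2.29
shift [ 34.8 -16.6  48.4] mm turn [ 0.13 -0.02 -0.05]
```

View pics/t9.png

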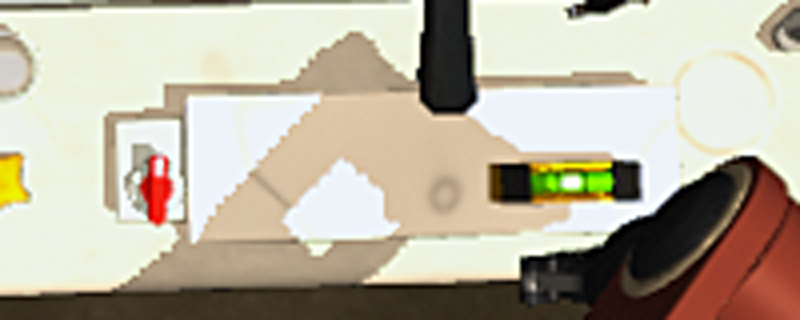

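View pics/s9.png

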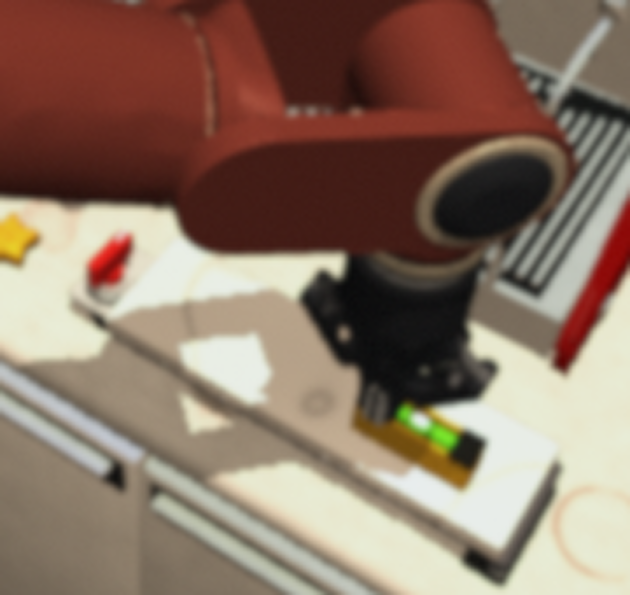

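```bash
python3 -m handwheel '[0,0.01,-0.0165,0.03,0,0,0, 0,0.03,-0.0165,0.049,0,0,0, 0,0.04,-0.0165,0.049,0,0,0, 0,0.05,-0.0165,0.049,0,0,0, 0,0.055,-0.0165,0.049,0,0,0, 0,0.057,-0.0165,0.049,0,0,0, 0,0.057,-0.0165,0.049,0,0,0, 0,0.057,-0.0165,0.049,0,0,0]'
python3 -c "
from h import *
go([.469,-.296,.094],89)"
```

```text
t: 13.58
tool_pos: [0.4694, -0.2973, 0.099]
tool_rot: [0.013, 1.57, -0.014]
contact_force: [-0.9, 0.0, 0.6]
opening: -0.0001
t 13.58 pos [ 0.4694 -0.2973  0.099 ] yaw 89.0 open -0.0001 F [-0.9  0.   0.6] q6 -2.25
shift [ 5.   1.3 -0.5] mm turn [0.05 0.05 0.04]
```

```bash
python3 -m handwheel '[0,0.001,0.001,0,0,0,0, 0,0.002,0.001,0,0,0,0, 0,0.003,0.001,0,0,0,0, 0,0.004,0.001,0,0,0,0, 0,0.004,0.001,0,0,0,0, 0,0.004,0.001,0,0,0,0]'
python3 -m handwheel '[0,0.0005,0,0,0,0,0, 0,0.001,0,0,0,0,0, 0,0.001,0,0,0,0,0, 0,0.001,0,0,0,0,0]'
```

```text
t: 14.08
tool_pos: [0.4694, -0.2963, 0.0943]
tool_rot: [0.013, 1.571, -0.013]
contact_force: [0.1, 0.7, 0.6]
opening: 0.0001
t: 14.42
tool_pos: [0.4696, -0.2964, 0.0942]
tool_rot: [0.013, 1.571, -0.013]
contact_force: [-2.0, 1.2, 6.3]
opening: 0.0
```

```bash
python3 -m handwheel '[0,0.0006,0,0,0,0,0, 0,0.0006,0,0,0,0,0, 0,0.0006,0,0,0,0,0, 0,0.0006,0,0,0,0,0, 0,0.0006,0,0,0,0,0, 0,0.0006,0,0,0,0,0]'
python3 -m handwheel '[0,0,0,0,0,0,0,0,0,0,0,0,0,0,0,0,0,0,0,0,0,0,0,0,0,0,0,0,0,0,0,0,0,0,0,0,0,0,0,0,0,0,0,0,0,0,0,0,0,0,0,0,0,0,0,0,0,0,0,0,0,0,0,0,0,0,0,0,0,0,0,0,0,0,0,0,0,0,0,0,0,0,0,0]'
python3 - <<'E'
from h import *
im,d=ctrl.get_image('top');cv2.imwrite('pics/t10.png',cv2.resize(im[180:260,290:490],None,fx=4,fy=4,interpolation=cv2.INTER_CUBIC))
P=[]
for u in range(342,412,3):
    for v in range(206,234,2):
        if d[v,u]>0: P.append(px2w('top',u,v,d[v,u]))
P=np.array(P);P=P[np.abs(P[:,2]-.055)<.012]
A_=np.c_[P[:,:2],np.ones(len(P))];c,_,_,_=np.linalg.lstsq(A_,P[:,2],rcond=None);print('plane',np.degrees(np.arctan(c[:2])),len(P))
im,d=ctrl.get_image('scene');cv2.imwrite('pics/s10.png',cv2.resize(im[150:320,280:460],None,fx=3.5,fy=3.5,interpolation=cv2.INTER_CUBIC))
go([.469,-.296,.094],89)
E
```

```text
t: 14.92
tool_pos: [0.4697, -0.2964, 0.0942]
tool_rot: [0.013, 1.571, -0.013]
contact_force: [-3.9, 2.9, 7.9]
opening: -0.0003
t: 15.92
tool_pos: [0.4697, -0.2964, 0.0942]
tool_rot: [0.013, 1.571, -0.013]
contact_force: [-3.2, 1.8, 9.1]
opening: 0.0002
plane [-0.10224116  0.16055978] 328
t 16.02 pos [ 0.4697 -0.2964  0.0942] yaw 89.1 open -0.0001 F [-3.1  2.3  8.5] q6 -2.25
shift [ 0.2  0.4 -0.7] mm turn [ 0.05 -0.    0.01]
```

View pics/t10.png

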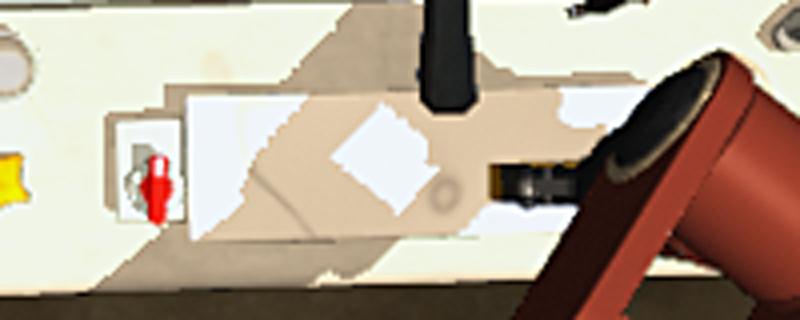

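View pics/s10.png

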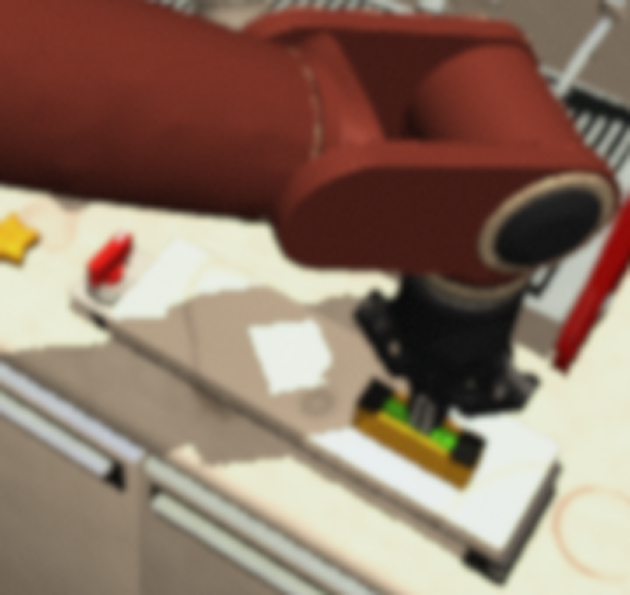

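```bash
python3 -c "
from h import *
print(ctrl.finish_job())"
```

```text
the job is handed in; nothing more can be done
None
```

I took the level out of the tray and laid it lengthwise on the slab near its hinge end. After letting go, I turned the knob 50° clockwise, pressed the top of the level with the shut fingertips, and handed in at about 16 s.

**Bubble:** after the turn it sat centred between the lines, within about half a millimetre. In the next clear view, just before pressing, it was still centred. While pressing, the fingers hide it, so I could not see it directly at the end.

**Slab tilt:** the depth data gave about 0.0° after turning. While pressing it gave about 0.16°, measured over only the part of the slab still in view. That is within the measurement noise and well inside the 0.6° limit.

**Push:** it held steady at 8.5–9 N downward, a little under the 10 N asked for but inside the 5–25 N window, with 3–4 N sideways on the sensor.

**Other objects:** the nozzle and spare foot showed no movement when I lifted the level out. I touched nothing else, though I did not measure the other objects again at the end.

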